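# Lock the tube jig with its cam lever

### The job

Clamp the square steel tube in the welding jig. First tighten the nut by swinging its ball-ended handle up and over, away from the robot, until the cam lever at the other end would meet firm resistance from about half-way through its swing; then push the cam lever fully closed and let go. Leave the other things on the table where they are.

Things in the scene. Friction and masses are not known exactly. Their poses are not given: they have to be found in the camera images.
- clamp: the jig, fixed to the table: base plate 200 x 170 x 12 mm, grey jaws up to 137 mm high, and between them a square steel tube 48 x 48 x 220 mm, its top at 142 mm. Origin: centre of the underside of the base; x along the tube, y along the skewer, which runs under the tube 70 mm above the table, z up. The nut is at the -y end, the cam lever at the +y end.
- lever_pivot (a point): vertical pivot of the cam lever, 70 mm above the table; axes as the jig's. The nut draws it to the tube (-y) by 3.2 mm per rad. Measured along the jig's y from tube_face it is about 60 to 63 mm away at the start and should be 57.9 (57 to 58.7) mm: then the pad meets the tube with the lever half-way.
- jaw: the moving grey jaw with its rubber pad on the lever side of the tube, 56 mm along the tube, pad 91 to 135 mm above the table. Its origin lies below the tube on the skewer; use pad_face for its place.
- tube: the square steel tube in the jig, 48 x 48 x 220 mm, origin at its middle, 118 mm above the table, x along it.
- tube_face (a point): the point of the tube's side that the rubber pad presses on, 118 mm above the table. Where the tube stands differs by up to 0.9 mm to either side between starts; it does not move. Axes as the jig's.
- pad_face (a point): centre of the rubber face of the moving jaw, facing the tube 118 mm above the table; it moves to the tube (-y of the jig) by 3.2 mm per rad of nut, and by 13 mm x sin(lever angle + 0.12 rad) as the lever closes. When it meets the tube the lever becomes stiff.
- lever (a joint): angle of the cam lever, level, anticlockwise from above: 0 = open, along the jig's +y; 1.57 = closed, along the jig's -x; stops at 0 and 1.65. Stays where it is left, but is driven back towards open if the nut is tightened some 0.1 rad more once the pad bears. Moves freely at 0.3 N m (3 N at 100 mm). With the nut right, resistance begins near 0.75 (0.5 to 1.0), rises to 1 to 2 N m near 1.0 to 1.1 and falls off past 1.3; past 1.45 it is locked over centre.
- lever_end (a point): tip of the cam lever, a steel bar 12 mm thick (14 mm at the last 26 mm) and 24 mm high, reaching 130 mm from its pivot, centred 70 mm above the table. Site axes turn with the lever: y along the lever to its tip.
- nut_axis (a point): centre of the nut's axis (along the jig's y) in the plane in which the ball of the handle swings, 70 mm above the table, 105 mm from the jig's origin on the -y side.
- nut (a joint): angle of the nut: 0 = handle straight up, negative = leaning to the jig's -x (robot's side), positive = to its +x. Tightens as it grows; starts between -0.75 and -0.45; the right angle differs from start to start, mostly 0.2 to 0.9. Stops at -1.1 and 1.6. Takes 1 N m to turn (about 9 N at the ball), stays where it is left; creeps back a little if far too tight.
- nut_ball (a point): centre of the black ball, 30 mm across, at the end of the nut's steel handle (12 mm bar), 110 mm from the nut's axis.
- wrench: open-ended steel wrench, 190 mm, loose on the table; not needed. Origin on its underside.
- brush: hand brush, 200 mm, loose on the table; not needed. Origin on its underside.
- angle: piece of steel angle, 140 x 50 x 50 mm, loose on the table; not needed. Origin on its underside.
- boxsec: offcut of square steel tube, 120 x 50 x 50 mm, loose on the table; not needed. Origin on its underside.

How it is judged:
By the outcome, as a careful person would: the job done as asked, in the order asked, and still so for the second after the job is handed in, with the robot touching nothing.
It also fails if it takes over 58 s, if anything falls off the work surface, if the arm or the gripper's body presses on something with over 40 N, if the wrist force passes 120 N, or if a joint passes its speed limit or range.

### The arm

A 6-joint arm with a two-finger parallel gripper is mounted at the origin on the work surface. World frame = base frame: x ahead of the robot, y to its left, z up, the work surface at z = 0. Lengths are in m, angles in rad, forces in N, time in s.
With the tool pointing down it reaches from about 0.25 to 0.775 m from the base axis. Payload 4 kg.
Tool frame: the origin (TCP) lies on the centre line of the jaws, within the pads' length; the fingertips stand 8 mm ahead of it and the grasp point (between the pads) lies 11 mm behind it; z points along the fingers, y is the direction in which the jaws open and shut (so a half turn about z gives the same grasp; the last joint's range is limited). The gripper opens to 94 mm and grips with 3 to 60 N. Pads are 16 mm wide; open, the fingers measure 119 mm over their backs; the gripper's body (75 mm by 177 mm) begins 78 mm behind the grasp point.
Start: joints at [-1.272, 0.087, 1.371, -0, 1.684, -0.103], TCP at [0.215, -0.506, 0.214] pointing down, gripper open.
Joint ranges: [-3.1, 3.1], [-0.76, 2.03], [0.27, 2.55], [-1.08, 4.22], [0.17, 2.65], [-2.57, 2.57]. Speed limits (rad/s): [2.79, 2.79, 3.14, 3.14, 3.14, 3.14].

### API

Orientations are given as [roll, pitch, yaw] about the fixed x, y, z axes, in that order (R = Rz(yaw) Ry(pitch) Rx(roll)).
In Python, from bench import robot gives the robot as it stands.
- The arm moves only by the shell command python3 -m crank 'ROWS' [OPENING]. ROWS is JSON, a list of rows, each a list of 4 numbers: the shift along the tool's x, y, z scaled (see below), then the turn about the tool's z scaled (see below). A call has exactly 10 rows; each row shifts and turns the commanded pose from where the row before left it, along the tool's axes as they then stand; what a row does not reach is not made up. The controller multiplies each number of a shift by 0.2 m and each number of a turn by pi/2 rad. A row lasts 1/8 s, in which the tool goes at most 62.5 mm and 10.7 degrees, less where a joint would pass 70% of its speed; a pose out of reach is approached as far as the arm can. A call with a number of a shift or a turn outside -1 to 1 is refused whole. A call with a gripper value outside its range is refused whole. OPENING is the gripper command: -1 is fully open, 1 is shut, values between are in proportion, set as the call begins (- or left out, the last holds). The fingers move at their own pace and stop on an object; the grip force is fixed at half the most. Time passes only in rows, so rows that do not move let the fingers close, or fill a call up. It gives the time, the measured TCP pose, the force and the opening at its end, in the units of the state.
- robot.get_obs(): the state, without advancing time (a new reading comes with each control period).
- robot.snapshot(name): name is "scene" or "side" or "wrist"; returns (picture, depth): 400x640x3 uint8, red, green, blue; 400x640 float32, m along the optical axis (not along the pixel's ray), 0 where there is no reading.
- robot.camera_params(name): a dict with "fx", "fy", "cx", "cy" (pixels), "world_from_camera" (4x4, takes a point from camera to world coordinates). Camera axes: x right, y down, z forward; pixel columns grow to the right and rows downward; lengths in m; the calibration is good to about 2 mm. A picture is of the moment at which its call begins: read the wrist's pose just before it. camera_params takes no time and is no camera call; for the wrist camera it gives the pose at the moment of the call.
- robot.close_job(): hands the job in, once; it reports no verdict.
The state is a dict: "time": time; "joint_positions": joint angles; "qvel": joint speeds; "joint_torque": joint torques, N m; "tool_pos": TCP position; "ee_rot": TCP orientation; "wrist_force": force on the tool from outside, world axes, zero at the start; "wrist_torque": the same for the moment, N m; "width": finger opening in m.
Only numpy, scipy, OpenCV 4.12 (cv2) and the standard library are available. Lean on these libraries where they do the work, as an engineer would, in place of code of your own. Each camera call takes 0.05 s, during which the arm holds its last target.

## Working session

There is one attempt and no reset: what is moved stays moved. The work goes in short steps, Python scripts to look and compute and a shell command to move; the robot and the scene stay as the last step left them, time stands still between calls to the robot, and variables do not carry over. Pictures are saved under pics/ and viewed, and the job is handed in when it is done.

```bash
ls; mkdir -p pics; python3 - <<'E'
from bench import robot
import cv2,numpy as np
o=robot.get_obs();print(o)
for n in ["scene","side"]:
    im,d=robot.snapshot(n);p=robot.camera_params(n)
    cv2.imwrite(f"pics/{n}0.png",im[:,:,::-1]);np.savez(f"pics/{n}0.npz",d=d,im=im,**p);print(n,p)
E
```

```text
pics
{'time': 0.0, 'joint_positions': array([-1.27211475e+00,  8.79569651e-02,  1.37220124e+00, -2.11382427e-05,
        1.68361454e+00, -1.03113984e-01]), 'qvel': array([ 0.00106152, -0.00122975,  0.00054371,  0.0002906 , -0.00100373,
       -0.00011072]), 'joint_torque': array([ 6.91780133e-04, -3.40181994e+01, -3.02426755e+01,  7.18747359e-02,
        3.30577826e-02, -1.76994827e-04]), 'tool_pos': array([ 0.2149174 , -0.50570579,  0.21232999]), 'ee_rot': array([-3.13942198e+00, -2.03502455e-04,  4.01792981e-01]), 'wrist_force': array([ 0.26667258,  0.28151187, -0.74875643]), 'wrist_torque': array([ 0.01529231, -0.04109394,  0.01011694]), 'width': 0.09375951770801624}
scene {'fx': 409.8969836119734, 'fy': 409.8969836119734, 'cx': 319.03167853815484, 'cy': 205.1697801821346, 'world_from_camera': array([[ 0.66484247,  0.43678643, -0.60597204,  1.14309006],
       [ 0.74678448, -0.3699224 ,  0.55269374, -0.55223636],
       [ 0.01724649, -0.81998478, -0.57212544,  0.68230712],
       [ 0.        ,  0.        ,  0.        ,  1.        ]])}
side {'fx': 417.80994536382843, 'fy': 417.80994536382843, 'cx': 323.90333610100856, 'cy': 194.09318827720952, 'world_from_camera': array([[-0.69669533, -0.50572851,  0.50877725, -0.08581168],
       [-0.71736625,  0.49227525, -0.49300176,  0.62329206],
       [-0.0011334 , -0.70845165, -0.70575844,  1.04981931],
       [ 0.        ,  0.        ,  0.        ,  1.        ]])}
```

View pics/scene0.png

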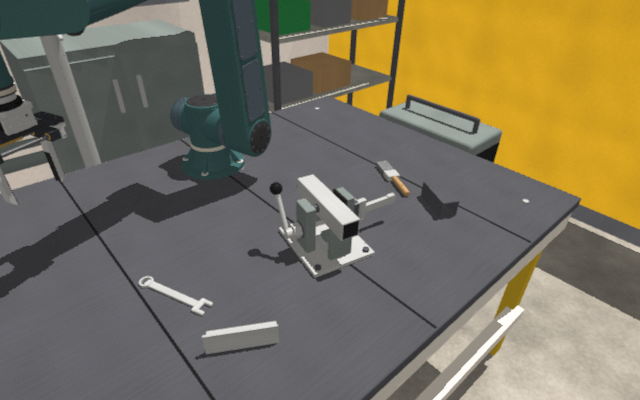

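View pics/side0.png

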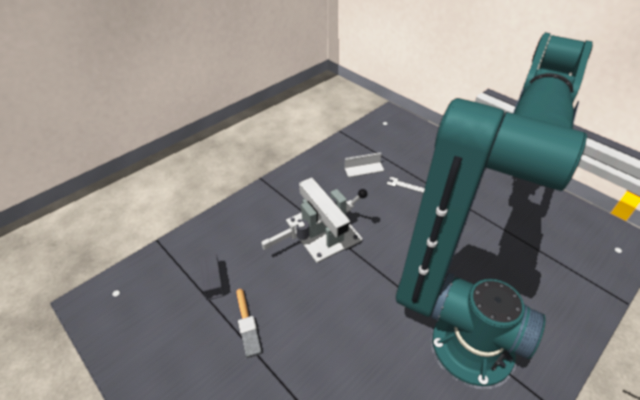

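The jig is visible in both views. The ball is at scene (276,188) and side (362,193), and the lever tip is at scene (393,197) and side (263,244). Next I'll measure points from the depth.

```bash
cat > h.py <<'E'
import numpy as np,cv2
def load(n):
    z=np.load(f"pics/{n}.npz");return z
def cloud(z):
    d=z['d'];v,u=np.mgrid[0:400,0:640]
    P=np.stack([(u-z['cx'])/z['fx']*d,(v-z['cy'])/z['fy']*d,d],-1)
    T=z['world_from_camera'];W=P@T[:3,:3].T+T[:3,3];W[d==0]=np.nan
    return W
def proj(z,p):
    T=np.linalg.inv(z['world_from_camera']);c=T[:3,:3]@np.array(p)+T[:3,3]
    return np.array([z['fx']*c[0]/c[2]+z['cx'],z['fy']*c[1]/c[2]+z['cy']])
E
python3 - <<'E'
from h import *
np.set_printoptions(precision=4,suppress=True)
for n,b,l in [("scene0",(276,188),(391,197)),("side0",(362,193),(266,243))]:
    z=load(n);W=cloud(z)
    print(n,'ball',W[b[1],b[0]],'lever',W[l[1],l[0]])
    for nm,zz in [('top',.142)]:
        m=(abs(W[...,2]-zz)<.006)&(np.hypot(W[...,0]-.55,W[...,1])<.6)
        m=m&(W[...,0]>.3)
        q=W[m];print(len(q))
        vv,uu=np.where(m);print(uu.min(),uu.max(),vv.min(),vv.max())
        k,lab,st,ce=cv2.connectedComponentsWithStats(m.astype('uint8'))
        i=1+st[1:,4].argmax();q=W[lab==i]
        r=cv2.minAreaRect(q[:,:2].astype('float32')*1000);print(st[i],r,q[:,2].mean())
    a=z['im'];x0,y0=(230,160) if n=='scene0' else (240,160)
    c=cv2.resize(a[y0:y0+130,x0:x0+180],None,fx=4.4,fy=4.4,interpolation=cv2.INTER_CUBIC);cv2.imwrite(f"pics/{n}c.png",c[:,:,::-1])
E
```

```text
scene0 ball [ 0.4876 -0.0897  0.1727] lever [0.5995 0.2023 0.0789]
1272
276 359 175 226
[ 298  175   62   52 1121] ((557.3728637695312, 6.133075714111328), (49.697235107421875, 220.12892150878906), 77.57879638671875) 0.14068116052737767
side0 ball [ 0.4692 -0.0724  0.1748] lever [0.5846 0.2109 0.0818]
875
299 359 178 227
[299 178  50  50 814] ((550.9281005859375, 11.890670776367188), (49.52356719970703, 221.32186889648438), 77.09700775146484) 0.13991526092138662
```

```bash
ls pics
```

```text
scene0.npz
scene0.png
scene0c.png
side0.npz
side0.png
side0c.png
```

View pics/scene0c.png

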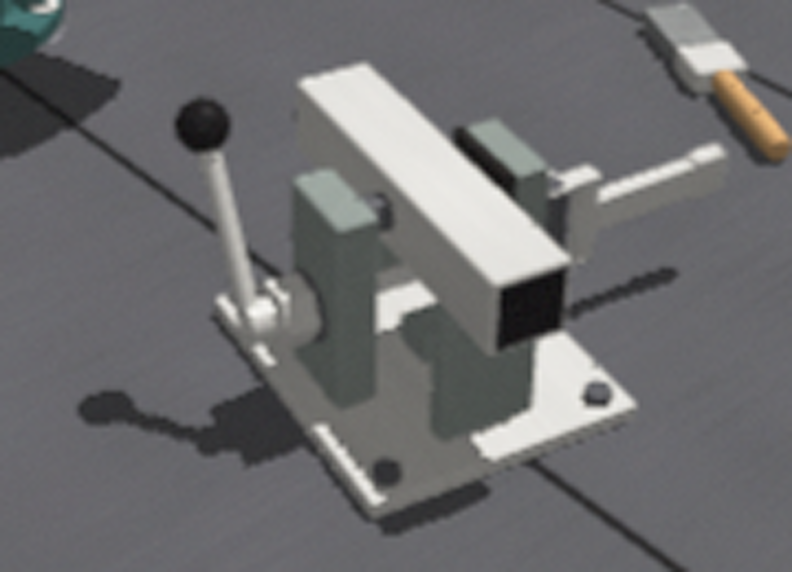

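View pics/side0c.png

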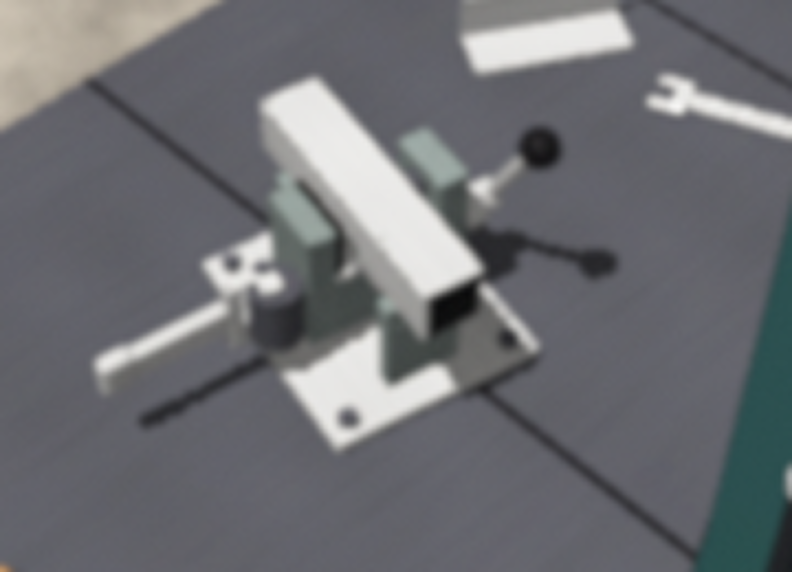

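The tube top fits at yaw about -12.4° and 49.6 x 220 mm, at z about 0.140 (given: 48 x 220, 0.142), centred near (0.554, 0.009). So the jig's x axis points to -12.4°. Next I'll find where the wrist camera sits on the tool, so I can look straight down at the pad gap.

```bash
python3 - <<'E'
from bench import robot
import numpy as np
from scipy.spatial.transform import Rotation as R
np.set_printoptions(precision=4,suppress=True)
p=robot.camera_params("wrist");o=robot.get_obs();T=p['world_from_camera']
Rt=R.from_euler('xyz',o['ee_rot']).as_matrix()
print(p['fx'],p['cx'],p['cy'],'cam in tool',Rt.T@(T[:3,3]-o['tool_pos']),'\n',Rt.T@T[:3,:3])
from h import *
A=np.array([[.9767,.2147],[-.2147,.9767]])
for n,b in [("scene0",(276,188)),("side0",(362,193))]:
    z=load(n);W=cloud(z);im=z['im'].astype(int)
    m=(im.max(-1)<45)&(abs(W[...,2]-.17)<.025)&(np.hypot(W[...,0]-.48,W[...,1]+.08)<.04)
    q=W[m]
    from scipy.optimize import least_squares
    s=least_squares(lambda c:np.linalg.norm(q-c,axis=1)-.015,q.mean(0)+[0,0,-.01],loss='soft_l1',f_scale=.001)
    print(n,m.sum(),s.x,np.abs(s.fun).mean())
E
```

```text
301.0510525851801 325.3241823543851 198.86901030343483 cam in tool [ 0.0661  0.0008 -0.1711] 
 [[ 0.0003 -0.9735 -0.2288]
 [ 1.      0.0002  0.0003]
 [-0.0003 -0.2288  0.9735]]
scene0 96 [ 0.4776 -0.0829  0.1644] 0.0009194600212143133
side0 50 [ 0.474  -0.0818  0.1647] 0.0014786296827376344
```

```bash
python3 -m crank '[[0,0,0,-0.101],[0,0,0,-0.101],[0,0,0,-0.101],[0,0,0,-0.101],[0,0,0,-0.101],[0,0,0,-0.101],[0,0,-0.03,0],[0,0,-0.03,0],[0,0,-0.03,0],[0,0,0,0]]'
cat > plan.py <<'E'
import sys,numpy as np
from bench import robot
from scipy.spatial.transform import Rotation as R
o=robot.get_obs();t=np.array([float(a) for a in sys.argv[1:4]])
Rt=R.from_euler('xyz',o['ee_rot']).as_matrix();d=Rt.T@(t-o['tool_pos'])
print('t',round(o['time'],2),'pos',o['tool_pos'].round(4),'rot',o['ee_rot'].round(4),'tot scaled',(d/.2).round(3),'dist',np.linalg.norm(d).round(3),'F',o['wrist_force'].round(1))
if len(sys.argv)>4: 
    y=(float(sys.argv[4])-o['ee_rot'][2]+np.pi)%(2*np.pi)-np.pi; print('turn scaled',(-y/(np.pi/2)).round(4))
E
python3 plan.py .5495 -.0115 .23 1.354
```

```text
time: 1.35
tool_pos: [0.2152, -0.5066, 0.2325]
ee_rot: [3.141, 0.002, 1.353]
wrist_force: [0.1, -0.3, 0.1]
width: 0.0939
t 1.35 pos [ 0.2152 -0.5066  0.2325] rot [3.1407e+00 1.7000e-03 1.3530e+00] tot scaled [2.778 1.097 0.009] dist 0.597 F [ 0.1 -0.3  0.1]
turn scaled -0.0006
```

```bash
python3 -m crank '[[0.1,0.04,0,0],[0.2,0.08,0,0],[0.27,0.107,0,0],[0.27,0.107,0,0],[0.27,0.107,0,0],[0.27,0.107,0,0],[0.27,0.107,0,0],[0.27,0.107,0,0],[0.27,0.107,0,0],[0.2,0.08,0,0]]'
python3 plan.py .5495 -.0115 .17 1.354
```

```text
time: 2.6
tool_pos: [0.5037, -0.0767, 0.2313]
ee_rot: [-3.141, -0.001, 1.356]
wrist_force: [0.1, -0.4, -0.3]
width: 0.0938
t 2.6 pos [ 0.5037 -0.0767  0.2313] rot [-3.1413e+00 -6.0000e-04  1.3560e+00] tot scaled [0.367 0.155 0.307] dist 0.101 F [ 0.1 -0.4 -0.3]
turn scaled 0.0013
```

```bash
python3 -m crank '[[0.1,0.04,0,0],[0.1,0.04,0,0],[0.1,0.04,0,0],[0.088,0.028,0,0],[0,0,0.08,0],[0,0,0.08,0],[0,0,0.08,0],[0,0,0.07,0],[0,0,0,0],[0,0,0,0]]'
cat > snapw.py <<'E'
import sys,numpy as np,cv2
from bench import robot
n=sys.argv[1]; p=robot.camera_params("wrist");o=robot.get_obs()
im,d=robot.snapshot("wrist");np.savez(f"pics/{n}.npz",d=d,im=im,**p)
cv2.imwrite(f"pics/{n}.png",im[:,:,::-1]);print(o['time'],o['tool_pos'].round(4),np.abs(o['qvel']).max())
E
python3 snapw.py w1
```

```text
time: 3.85
tool_pos: [0.5493, -0.0112, 0.1699]
ee_rot: [3.141, 0.0, 1.353]
wrist_force: [-0.5, 0.7, -0.1]
width: 0.0937
3.85 [ 0.5493 -0.0112  0.1699] 0.014162353106999013
```

View pics/w1.png

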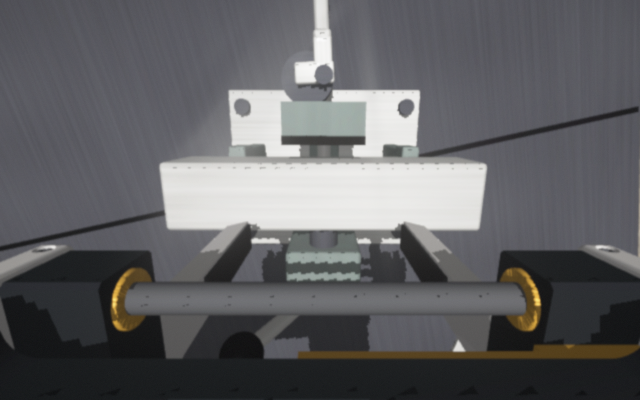

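The wrist picture shows the tube top at rows 163-229. The moving jaw is at rows 102-144 with its dark pad edge at row 144, and the lever boss with its pin is near (323,74). I'll zoom in and measure.

```bash
python3 - <<'E'
from h import *
np.set_printoptions(precision=4,suppress=True)
z=load('w1');im=z['im'];W=cloud(z)
c=cv2.resize(im[40:180,260:400],None,fx=4.2,fy=4.2,interpolation=cv2.INTER_CUBIC);cv2.imwrite('pics/w1c.png',c[:,:,::-1])
t=-12.4*np.pi/180;X=np.array([np.cos(t),np.sin(t)]);Y=np.array([-X[1],X[0]])
for v in list(range(60,90,2))+list(range(96,176,2)):
    print(v,[ (round(float(W[v,u]@[*Y,0])*1000,1),round(float(W[v,u,2])*1000,1),int(im[v,u].mean())) for u in (300,323,345)])
m=(abs(W[...,2]-.142)<.005);k,l,s,_=cv2.connectedComponentsWithStats(m.astype('uint8'));i=1+s[1:,4].argmax();q=W[l==i]
print(cv2.minAreaRect((q[:,:2]*1000).astype('float32')),q[:,2].mean(),s[i])
E
```

```text
60 [(222.6, 94.7, 135), (221.6, 99.7, 242), (241.9, -0.1, 103)]
62 [(219.9, 101.1, 204), (219.8, 101.5, 243), (240.1, -0.8, 104)]
64 [(218.6, 100.6, 240), (218.4, 101.9, 205), (238.0, 0.0, 104)]
66 [(217.3, 100.2, 243), (217.0, 101.8, 120), (236.0, 0.2, 102)]
68 [(215.9, 100.4, 244), (215.4, 103.0, 119), (233.9, 0.7, 103)]
70 [(214.3, 102.0, 243), (214.5, 100.6, 122), (232.1, -0.3, 103)]
72 [(213.0, 100.9, 242), (212.9, 101.6, 122), (230.1, 0.3, 102)]
74 [(211.7, 100.9, 241), (211.6, 101.0, 121), (227.9, 1.3, 103)]
76 [(210.4, 100.2, 239), (210.1, 102.0, 121), (225.9, 1.5, 103)]
78 [(208.9, 100.8, 236), (208.9, 100.5, 120), (224.2, -0.0, 103)]
80 [(207.4, 101.1, 236), (207.3, 102.1, 119), (222.2, -0.3, 102)]
82 [(206.2, 99.6, 205), (205.8, 102.3, 121), (220.2, -0.6, 104)]
84 [(205.3, 95.9, 119), (205.0, 97.7, 90), (218.0, 1.3, 104)]
86 [(203.9, 95.3, 81), (204.1, 93.4, 64), (216.2, -0.4, 103)]
88 [(202.5, 95.3, 108), (202.5, 94.6, 86), (214.1, -0.2, 105)]
96 [(196.5, 96.2, 122), (196.6, 94.6, 120), (204.8, 11.9, 237)]
98 [(195.1, 95.3, 120), (195.2, 94.3, 116), (203.0, 10.0, 236)]
10
[... 1991 characters left out ...]
5)]
160 [(150.5, 128.3, 155), (150.5, 128.7, 155), (150.4, 127.7, 156)]
162 [(150.4, 140.3, 170), (150.2, 139.1, 172), (150.3, 139.9, 169)]
164 [(149.1, 141.1, 214), (149.1, 141.0, 220), (149.1, 141.3, 217)]
166 [(148.0, 142.4, 227), (147.9, 141.7, 228), (147.9, 142.1, 229)]
168 [(146.4, 140.8, 228), (146.5, 141.3, 229), (146.6, 142.3, 231)]
170 [(145.2, 142.0, 230), (145.2, 141.5, 232), (145.3, 142.3, 233)]
172 [(143.9, 141.7, 232), (143.8, 141.4, 233), (143.9, 142.3, 235)]
174 [(142.6, 142.4, 233), (142.6, 142.6, 234), (142.6, 142.6, 235)]
((552.8455810546875, 8.484542846679688), (47.86457061767578, 219.14651489257812), 77.57221984863281) 0.14175452600164623 [  160   161   327    69 21380]
```

View pics/w1c.png

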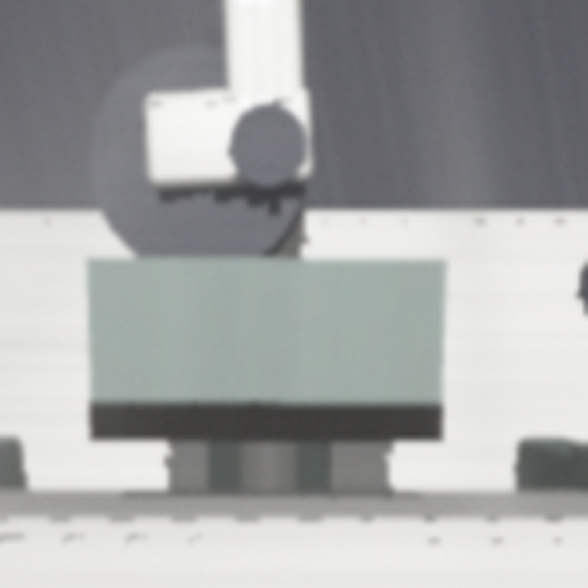

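Measurements along the jig's y:

| Item | Position (mm) | Check |
|---|---|---|
| Tube face | 150.4 | tube width 47.9 mm, top at 141.8 mm |
| Pivot pin | about 211.3 | 60.9 mm from the tube face |
| Pad face | 161.7 | gap 11.3 mm, which implies a pivot distance of 60.5 mm |

The nut therefore needs about +0.88 rad. The ball fit gives a start angle of about -0.53 (radius 0.1096 m, given 0.110), so the target is about +0.35. I'll straddle the ball with the fingers along the jig's x.

```bash
python3 -m crank '[[0,0,-0.15,0],[0,0,-0.15,0],[-0.107,-0.071,0,0],[-0.107,-0.071,0,0],[-0.107,-0.071,0,0],[-0.107,-0.07,0,0],[0,0,0,0],[0,0,0,0],[0,0,0,0],[0,0,0,0]]' 0.15
python3 plan.py .4758 -.0827 .1665 1.354;python3 snapw.py w2
```

```text
time: 5.15
tool_pos: [0.4757, -0.0818, 0.2293]
ee_rot: [-3.141, -0.0, 1.355]
wrist_force: [-0.8, 0.4, -0.0]
width: 0.0398
t 5.15 pos [ 0.4757 -0.0818  0.2293] rot [-3.1413e+00 -1.0000e-04  1.3547e+00] tot scaled [-0.004  0.002  0.314] dist 0.063 F [-0.8  0.4 -0. ]
turn scaled 0.0004
5.15 [ 0.4757 -0.0818  0.2293] 0.003996344269784777
```

View pics/w2.png

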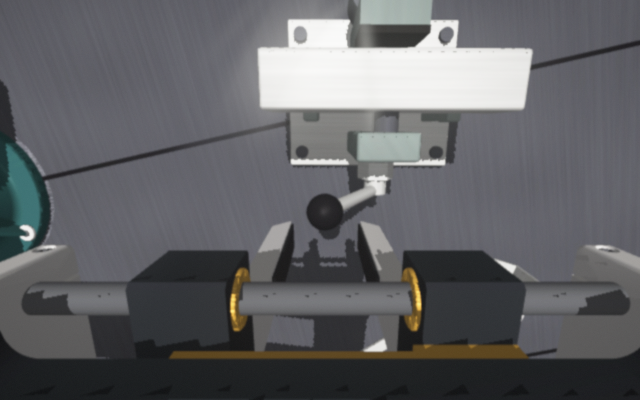

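The ball is at (325,212), between the finger columns (about 285 and 372). I'll check its y and z with a sphere fit.

```bash
python3 - <<'E'
from h import *
from scipy.optimize import least_squares
z=load('w2');W=cloud(z);m=np.zeros((400,640),bool);m[190:235,303:348]=1
m&=(z['im'].max(-1)<60)&(W[...,2]>.14)
q=W[m];s=least_squares(lambda c:np.linalg.norm(q-c,axis=1)-.015,q.mean(0)+[0,0,-.01],loss='soft_l1',f_scale=.001)
c=s.x;X=np.array([.9767,-.2147]);Y=np.array([.2147,.9767]);print(m.sum(),c.round(4),np.abs(s.fun).mean(),X@c[:2],Y@c[:2],np.arctan2(X@c[:2]-.5381,c[2]-.07))
E
```

```text
993 [ 0.4756 -0.0823  0.1647] 0.00037896183264546026 0.482164884407702 0.021758477927583036 -0.5333247401451026
```

```bash
python3 -m crank '[[0,0,0.08,0],[0,0,0.08,0],[0,0,0.08,0],[0,0,0.074,0],[0,0,0,0],[0,0,0,0],[0,0.0,0,0],[0,0.0,0,0],[0,0.01,0,0],[0,0.01,0,0]]'
python3 -m crank '[[0,0.03,-0.015,0],[0,0.05,-0.023,0],[0,0.05,-0.017,0],[0,0.05,-0.0125,0],[0,0.05,-0.007,0],[0,0.05,-0.003,0],[0,0.05,0.002,0],[0,0.05,0.0065,0],[0,0.05,0.011,0],[0,0.0335,0.0105,0]]'
python3 -m crank '[[0,0,0,0],[0,0,0,0],[0,0,0,0],[0,0,0,0],[0,0,0,0],[0,0,0,0],[0,0,0,0],[0,0,0,0],[0,0,0,0],[0,0,0,0]]'
python3 snapw.py w3
```

```text
time: 6.45
tool_pos: [0.4794, -0.0832, 0.1668]
ee_rot: [3.141, 0.0, 1.354]
wrist_force: [0.2, 0.6, -1.1]
width: 0.04
time: 7.7
tool_pos: [0.5675, -0.1027, 0.1768]
ee_rot: [-3.135, 0.0, 1.354]
wrist_force: [-8.8, 1.8, 5.3]
width: 0.0402
time: 8.95
tool_pos: [0.5681, -0.1029, 0.1762]
ee_rot: [-3.137, 0.0, 1.354]
wrist_force: [-5.9, 1.3, 2.6]
width: 0.0398
8.95 [ 0.5681 -0.1029  0.1762] 0.0017704228111432043
```

View pics/w3.png

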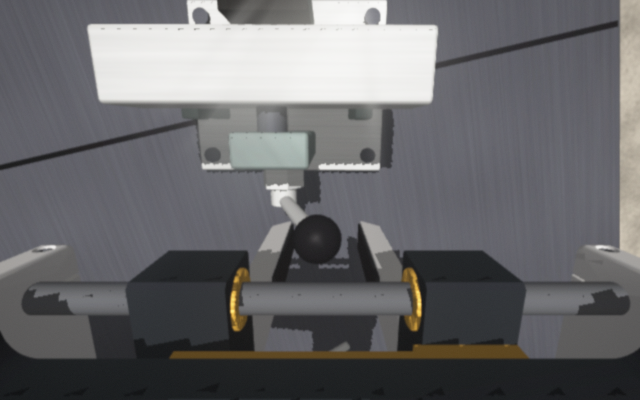

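The ball followed to (317,240), against the left finger. I'll back off, lift, and look at the gap again from the same viewpoint.

```bash
python3 -m crank '[[0,-0.025,0,0],[0,0,-0.135,0],[0,0,-0.135,0],[0.143,-0.055,0,0],[0.143,-0.055,0,0],[0.143,-0.055,0,0],[0,0,0.15,0],[0,0,0.15,0],[0,0,0,0],[0,0,0,0]]'
python3 snapw.py w4
cat > gap.py <<'E'
import sys
from h import *
from scipy.optimize import least_squares
X=np.array([.9767,-.2147]);Y=np.array([.2147,.9767])
def y_at(z,u,v,h):
    T=z['world_from_camera'];r=T[:3,:3]@np.array([(u-z['cx'])/z['fx'],(v-z['cy'])/z['fy'],1]);o=T[:3,3]
    return float(Y@(o+r*(h-o[2])/r[2])[:2])*1000
def run(n):
    z=load(n);g=z['im'].astype(float).mean(-1)
    cols=slice(295,350);pr=g[:,cols].mean(1)
    W=cloud(z);Yw=(W[...,:2]@Y)*1000
    # tube face from depth: points 100<z<138 facing
    m=(W[...,2]>.105)&(W[...,2]<.134)&(Yw>146)&(Yw<155);m[:150]=0
    face=np.median(Yw[m])
    m2=(abs(W[...,2]-.1365)<.004)&(Yw>face+2)&(Yw<face+45);m2[:,:285]=0;m2[:,360:]=0
    rows=np.where(m2.sum(1)>10)[0];v1=rows.max()
    # cylinder pin: circle of mid-grey at z~.101
    b=(z['im'].mean(-1)<165)&(abs(W[...,2]-.1015)<.003)
    b[100:]=0;vv,uu=np.where(b);k,l,s,c=cv2.connectedComponentsWithStats(b.astype('uint8'));i=1+s[1:,4].argmax()
    print(n,'face',face.round(2),'pad last row',v1,pr[v1-4:v1+4].round(0),'pad y',[round(y_at(z,323,v1+.5+e,.1365),2) for e in (-1,0,1)],'pin',s[i],c[i],'pivot y',round(y_at(z,*c[i],.1015),2))
for n in sys.argv[1:]: run(n)
E
python3 gap.py w1 w4
python3 - <<'E'
from h import *
z=load('w4');im=z['im']
c=cv2.resize(im[40:180,260:400],None,fx=4.2,fy=4.2,interpolation=cv2.INTER_CUBIC);cv2.imwrite('pics/w4c.png',c[:,:,::-1])
E
```

```text
time: 10.25
tool_pos: [0.5518, -0.0113, 0.1714]
ee_rot: [3.14, -0.0, 1.354]
wrist_force: [0.3, 0.2, -0.0]
width: 0.04
10.25 [ 0.5518 -0.0113  0.1714] 0.021062679940026707
w1 face 150.46 pad last row 144 [ 63.  63.  63.  65.  77. 103. 119. 122.] pad y [162.27, 161.62, 160.96] pin [312  64  23  21 306] [323.75490196  74.76470588] pivot y 210.99
w4 face 150.44 pad last row 149 [ 68.  68.  68.  73.  89. 111. 122. 125.] pad y [159.26, 158.59, 157.92] pin [312  69  19  20 279] [320.36917563  79.31899642] pivot y 208.42
```

View pics/w4c.png

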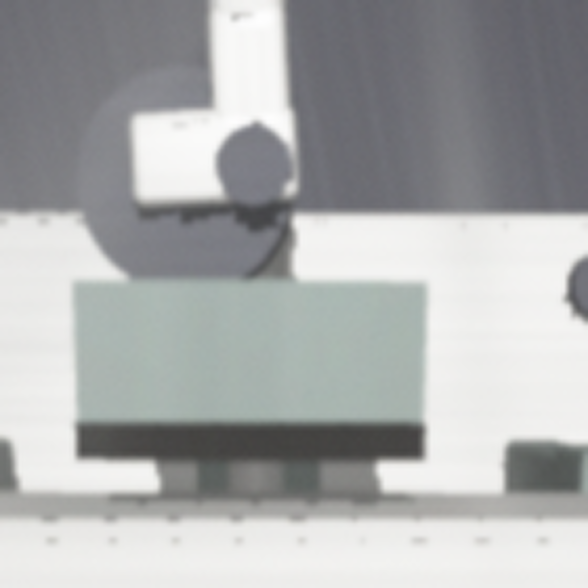

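The nut is now in the window. The pivot distance is 58.0 mm directly, or about 57.4 mm from the pad gap of 8.15 mm (window 57 to 58.7). Before pushing the lever, I'll check its angle and where the loose parts lie relative to its sweep.

```bash
python3 - <<'E'
from h import *
np.set_printoptions(precision=4,suppress=True)
X=np.array([.9767,-.2147]);Y=np.array([.2147,.9767])
z=load('w4');W=cloud(z);J=np.stack([W[...,:2]@X,W[...,:2]@Y,W[...,2]],-1)
m=(abs(J[...,2]-.082)<.006)&(J[...,1]>.225)&(abs(J[...,0]-.538)<.06);q=J[m]
for a in np.arange(.225,.30,.01):
    k=q[(q[:,1]>a)&(q[:,1]<a+.01)]
    if len(k)>3:print(round(a,3),len(k),k[:,0].min(),k[:,0].max(),k[:,2].mean())
from gap import y_at
T=z['world_from_camera'];r=T[:3,:3]@np.array([(320.4-z['cx'])/z['fx'],(79.3-z['cy'])/z['fy'],1]);o=T[:3,3];p=o+r*(.1015-o[2])/r[2];print('pin jigX',X@p[:2],'Y',Y@p[:2])
z=load('side0');W=cloud(z);J=np.stack([W[...,:2]@X,W[...,:2]@Y,W[...,2]],-1)
m=(J[...,2]>.008)&(J[...,2]<.13)&(J[...,0]>.2)&(J[...,0]<.9)&(J[...,1]>.16)&(J[...,1]<.6)
k,l,s,c=cv2.connectedComponentsWithStats(m.astype('uint8'))
for i in range(1,k):
    if s[i,4]>25:
        q=J[l==i];print(s[i],q.min(0),q.max(0))
E
```

```text
0.245 201 0.530988663650482 0.5421585276073897 0.08143060907510447
0.255 220 0.5303530940074676 0.54216650172948 0.08129366091979613
0.265 92 0.5304953086265559 0.5413954265542914 0.08128487912766894
pin jigX 0.5386405821930222 Y 0.20843173962550565
[ 261  207   71   55 1237] [0.4352 0.1601 0.008 ] [0.6366 0.3445 0.1299]
[199 254  24  45 692] [0.4785 0.4686 0.0081] [0.607  0.5464 0.0539]
[236 289  25  69 797] [0.2688 0.4483 0.0086] [0.4666 0.5182 0.0233]
```

```bash
python3 -m crank '[[0.15,0.029,-0.05,0],[0.25,0.029,0,0],[0.25,0.029,0,0],[0.25,0.029,0,0],[0.17,0.027,0,0],[0,0,0.1,0],[0,0,0.1,0],[0,0,0.1,0],[0,0,0,0],[0,0,0,0]]' 1
python3 plan.py .6257 .1915 .068 1.354
python3 snapw.py w5
```

```text
time: 11.55
tool_pos: [0.6257, 0.1916, 0.1212]
ee_rot: [3.14, -0.001, 1.353]
wrist_force: [-0.7, -0.1, -0.6]
width: 0.0006
t 11.55 pos [0.6257 0.1916 0.1212] rot [ 3.1401e+00 -7.0000e-04  1.3533e+00] tot scaled [-0.    -0.001  0.266] dist 0.053 F [-0.7 -0.1 -0.6]
turn scaled -0.0004
11.55 [0.6257 0.1916 0.1212] 0.011644653253805258
```

View pics/w5.png

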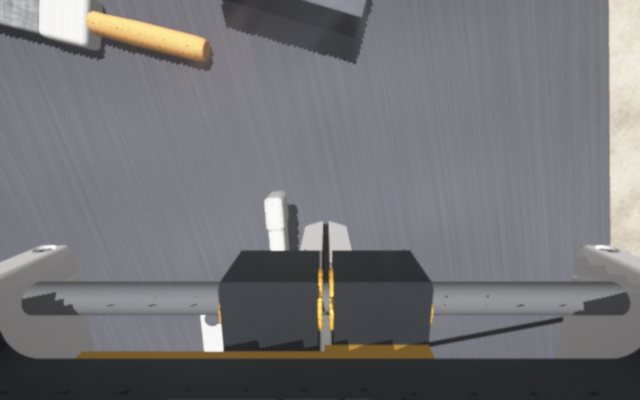

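The lever tip is at (277,200), just to the -x side of the closed fingers (about 300-350). I'll check its position.

```bash
python3 - <<'E'
from h import *
np.set_printoptions(precision=4,suppress=True)
X=np.array([.9767,-.2147]);Y=np.array([.2147,.9767])
z=load('w5');W=cloud(z);J=np.stack([W[...,:2]@X,W[...,:2]@Y,W[...,2]],-1)
m=(abs(J[...,2]-.082)<.006)&(J[...,1]>.25)&(abs(J[...,0]-.538)<.04);m[:,:255]=0;m[:,300:]=0
q=J[m];print(q[:,1].max())
for a in np.arange(.27,.35,.01):
    k=q[(q[:,1]>a)&(q[:,1]<a+.01)]
    if len(k)>3:print(round(a,3),len(k),*np.percentile(k[:,0],[3,97]),k[:,2].mean())
print(X@[.6257,.1916],Y@[.6257,.1916])
E
```

```text
0.33919895794003674
0.29 39 0.5290640985355446 0.540831081765708 0.08102143622545774
0.3 208 0.5293082962910496 0.5404280501942152 0.08129685880616318
0.31 210 0.5283669303942256 0.5405593250481591 0.08304404620821373
0.32 259 0.5274411666566275 0.5405551634692146 0.08397339831525619
0.33 276 0.5275789147569152 0.5401516948615581 0.08319569617472053
0.5699846700000001 0.32147351
```

```bash
python3 -m crank '[[0,0,0.09,0],[0,0,0.09,0],[0,0,0.086,0],[0,0,0,0],[0,0,0,0],[0,0,0,0],[0,0,0,0],[0,0,0,0],[0,0,0,0],[0,0,0,0]]'
python3 - <<'E'
import numpy as np
p=np.array([.5386,.2084]);r=.108;prev=np.array([.570,.3214])
for t in np.concatenate([[.1],np.arange(.2,1.66,.1),[1.65]]):
    c=p+r*np.array([-np.sin(t),np.cos(t)])+.0065*np.array([np.cos(t),np.sin(t)])+[.0125,.008]
    d=(c-prev)/.2;prev=c;print(round(t,2),c.round(4),'tool x',d[1].round(3),'y',d[0].round(3))
E
```

```text
time: 12.85
tool_pos: [0.6251, 0.1916, 0.067]
ee_rot: [3.141, 0.0, 1.354]
wrist_force: [-0.7, 0.3, -0.2]
width: 0.0002
0.1 [0.5468 0.3245] tool x 0.016 y -0.116
0.2 [0.536  0.3235] tool x -0.005 y -0.054
0.3 [0.5254 0.3215] tool x -0.01 y -0.053
0.4 [0.515  0.3184] tool x -0.015 y -0.052
0.5 [0.505  0.3143] tool x -0.021 y -0.05
0.6 [0.4955 0.3092] tool x -0.025 y -0.048
0.7 [0.4865 0.3032] tool x -0.03 y -0.045
0.8 [0.4782 0.2963] tool x -0.034 y -0.042
0.9 [0.4705 0.2886] tool x -0.038 y -0.038
1.0 [0.4637 0.2802] tool x -0.042 y -0.034
1.1 [0.4578 0.2712] tool x -0.045 y -0.03
1.2 [0.4528 0.2616] tool x -0.048 y -0.025
1.3 [0.4488 0.2516] tool x -0.05 y -0.02
1.4 [0.4458 0.2412] tool x -0.052 y -0.015
1.5 [0.4438 0.2305] tool x -0.053 y -0.01
1.6 [0.443  0.2197] tool x -0.054 y -0.004
1.65 [0.4429 0.2143] tool x -0.027 y -0.0
```

```bash
python3 -m crank '[[0.008,-0.058,0,0],[0.008,-0.058,0,0],[-0.005,-0.054,0,0],[-0.01,-0.053,0,0],[-0.015,-0.052,0,0],[-0.021,-0.05,0,0],[-0.025,-0.048,0,0],[0,0,0,0],[0,0,0,0],[0,0,0,0]]'
python3 -m crank '[[-0.015,-0.023,0,0],[-0.015,-0.022,0,0],[-0.017,-0.021,0,0],[-0.017,-0.021,0,0],[0,0,0,0],[0,0,0,0],[0,0,0,0],[0,0,0,0],[0,0,0,0],[0,0,0,0]]'
```

```text
time: 14.1
tool_pos: [0.5489, 0.1963, 0.0665]
ee_rot: [-3.139, 0.0, 1.354]
wrist_force: [-0.4, -0.5, -0.3]
width: 0.0008
time: 15.35
tool_pos: [0.5299, 0.1871, 0.0669]
ee_rot: [-3.141, 0.0, 1.354]
wrist_force: [-0.8, 0.3, -0.1]
width: 0.0008
```

```bash
python3 - <<'E'
from bench import robot
import cv2,numpy as np
im,d=robot.snapshot("scene");p=robot.camera_params("scene");np.savez("pics/s1.npz",d=d,im=im,**p)
c=cv2.resize(im[100:280,220:440],None,fx=3.3,fy=3.3,interpolation=cv2.INTER_CUBIC);cv2.imwrite("pics/s1c.png",c[:,:,::-1])
E
python3 snapw.py w6
```

```text
15.4 [0.5299 0.1872 0.0669] 0.002097896227855039
```

View pics/s1c.png

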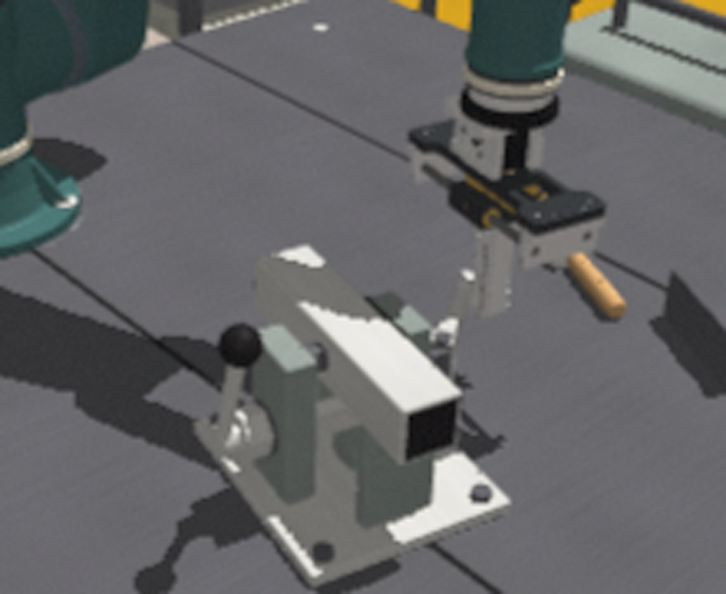

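View pics/w6.png

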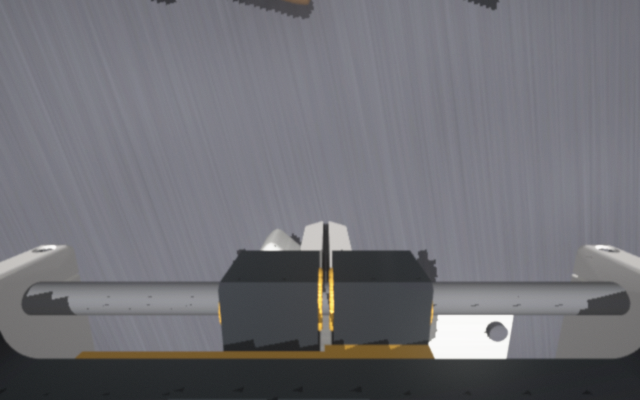

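The fingers bear on the lever, now at about 0.8 rad, with almost no force so far. I'll go on slowly to feel where the resistance begins.

```bash
python3 -m crank '[[-0.01,-0.01,0,0],[-0.01,-0.01,0,0],[-0.009,-0.009,0,0],[-0.009,-0.009,0,0],[0,0,0,0],[0,0,0,0],[0,0,0,0],[0,0,0,0],[0,0,0,0],[0,0,0,0]]'
python3 -m crank '[[-0.01,-0.009,0,0],[-0.01,-0.009,0,0],[-0.011,-0.008,0,0],[-0.011,-0.008,0,0],[0,0,0,0],[0,0,0,0],[0,0,0,0],[0,0,0,0],[0,0,0,0],[0,0,0,0]]'
```

```text
time: 16.7
tool_pos: [0.5211, 0.1814, 0.0671]
ee_rot: [3.141, -0.0, 1.354]
wrist_force: [4.2, 3.8, -1.3]
width: 0.0005
time: 17.95
tool_pos: [0.5129, 0.175, 0.067]
ee_rot: [3.141, -0.001, 1.354]
wrist_force: [5.0, 1.9, -2.5]
width: 0.0005
```

```bash
python3 -m crank '[[0,0,0,0],[0,0,0,0],[0,0,0,0],[0,0,0,0],[0,0,0,0],[0,0,0,0],[-0.011,-0.008,0,0],[-0.011,-0.008,0,0],[-0.011,-0.007,0,0],[-0.012,-0.007,0,0]]'
python3 - <<'E'
from bench import robot
o=robot.get_obs();print(o['time'],o['tool_pos'].round(4),o['wrist_force'].round(1))
import cv2,numpy as np
im,d=robot.snapshot("side");p=robot.camera_params("side");np.savez("pics/d1.npz",d=d,im=im,**p)
c=cv2.resize(im[140:280,220:400],None,fx=4,fy=4,interpolation=cv2.INTER_CUBIC);cv2.imwrite("pics/d1c.png",c[:,:,::-1])
E
```

```text
time: 19.2
tool_pos: [0.5055, 0.1679, 0.067]
ee_rot: [3.14, -0.002, 1.354]
wrist_force: [6.2, 4.0, -3.5]
width: 0.0004
19.2 [0.5055 0.1679 0.067 ] [ 6.2  4.  -3.5]
```

View pics/d1c.png

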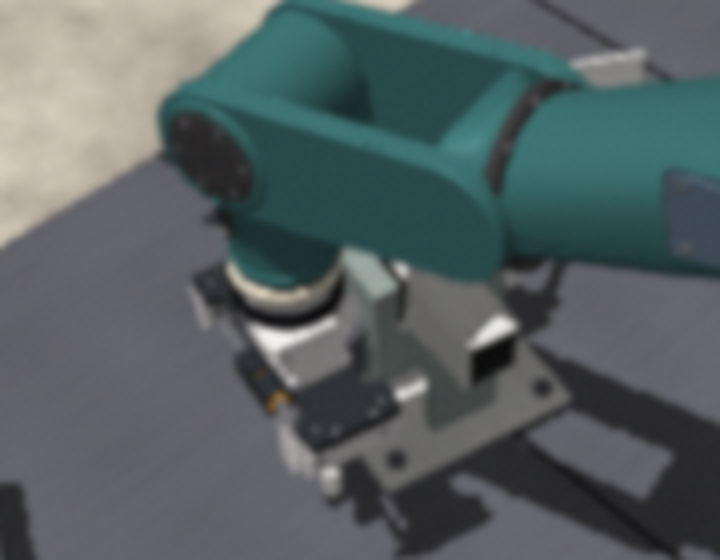

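```bash
python3 snapw.py w7; python3 - <<'E'
from bench import robot
o=robot.get_obs();print(o['time'],o['tool_pos'].round(4),o['wrist_force'].round(1),o['wrist_torque'].round(2))
from h import *
z=load('w7');im=z['im'];c=cv2.resize(im[180:400,150:450],None,fx=2.6,fy=2.6,interpolation=cv2.INTER_CUBIC);cv2.imwrite('pics/w7c.png',c[:,:,::-1])
X=np.array([.9767,-.2147]);Y=np.array([.2147,.9767])
W=cloud(z);J=np.stack([W[...,:2]@X,W[...,:2]@Y,W[...,2]],-1)
m=(abs(J[...,2]-.083)<.005)&(J[...,1]>.2);m[:,:200]=0
v,u=np.where(m);print(len(u));k,l,s,cc=cv2.connectedComponentsWithStats(m.astype('uint8'))
for i in range(1,k):
    if s[i,4]>15: q=J[l==i];print(s[i],q.min(0).round(4),q.max(0).round(4),q.mean(0).round(4), q[q[:,1].argmax()].round(4))
E
```

```text
19.25 [0.5053 0.1677 0.067 ] 0.005681232894016241
19.3 [0.5053 0.1676 0.067 ] [ 5.7  3.  -2.8] [ 0.66 -1.21 -0.04]
658
[303 231  46  10 280] [0.4462 0.2794 0.078 ] [0.4706 0.2819 0.088 ] [0.4582 0.2811 0.0831] [0.4505 0.2819 0.0846]
[431 322   5   7  20] [0.5186 0.2237 0.0795] [0.5223 0.227  0.0874] [0.5205 0.2257 0.0846] [0.5188 0.227  0.0868]
[439 331  41  19 342] [0.5267 0.2093 0.078 ] [0.5498 0.2178 0.088 ] [0.5363 0.2159 0.083 ] [0.5344 0.2178 0.0817]
```

View pics/w7c.png

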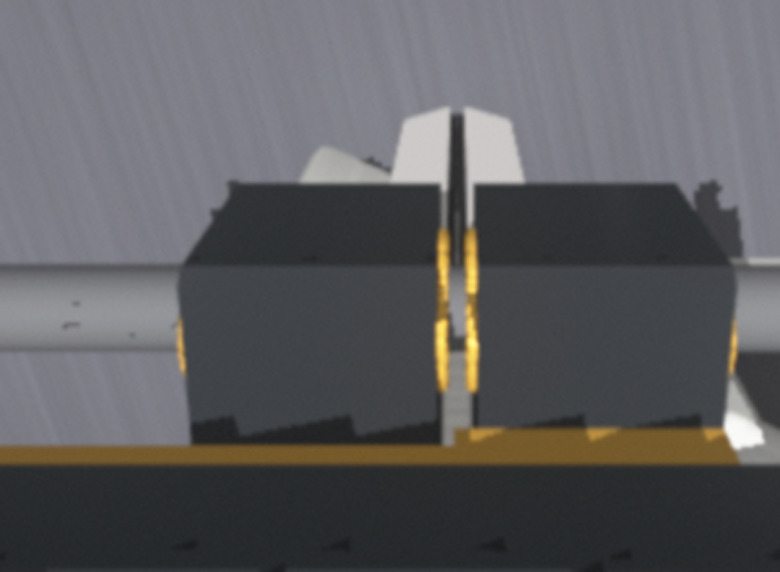

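```bash
python3 - <<'E'
from h import *
z=load('w7');X=np.array([.9767,-.2147]);Y=np.array([.2147,.9767]);T=z['world_from_camera'];o=T[:3,3]
im=z['im'];W=cloud(z)
for u,v in [(275,237),(266,249),(297,243)]:
    r=T[:3,:3]@np.array([(u-z['cx'])/z['fx'],(v-z['cy'])/z['fy'],1])
    for h in (.083,):
        p=o+r*(h-o[2])/r[2];j=np.array([X@p[:2],Y@p[:2]])-[.5386,.2084];print(u,v,h,j.round(4),np.hypot(*j).round(4),np.arctan2(-j[0],j[1]).round(3), W[v,u,2])
c=cv2.resize(im[225:255,250:330],None,fx=9,fy=9,interpolation=cv2.INTER_NEAREST);cv2.imwrite('pics/w7d.png',c[:,:,::-1])
E
```

```text
275 237 0.083 [-0.1078  0.0712] 0.1292 0.987 0.06145118031340063
266 249 0.083 [-0.113   0.0643] 0.13 1.054 0.0773476484915735
297 243 0.083 [-0.0959  0.0678] 0.1174 0.956 -0.0010780147933929507
```

View pics/w7d.png

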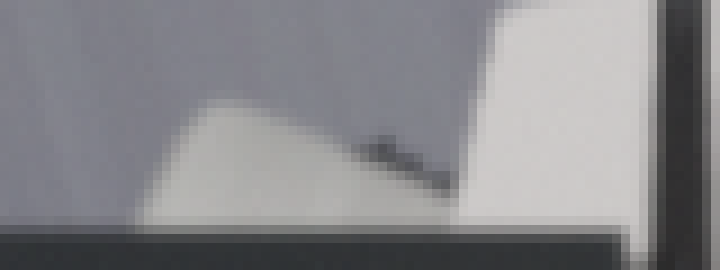

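The lever tip corner gives a lever angle of about 1.04. The resistance began near 0.75-0.85, which is half-way as wanted, so I'll carry on closing.

```bash
python3 -m crank '[[-0.024,-0.013,0,0],[-0.024,-0.012,0,0],[-0.025,-0.01,0,0],[-0.025,-0.01,0,0],[-0.026,-0.008,0,0],[-0.026,-0.007,0,0],[-0.026,-0.005,0,0],[0,0,0,0],[0,0,0,0],[0,0,0,0]]'
python3 -m crank '[[-0.026,-0.004,0,0],[-0.027,-0.003,0,0],[-0.027,-0.001,0,0],[0,0,0,0],[0,0,0,0],[0,0,0,0],[0,0,0,0],[0,0,0,0],[0,0,0,0],[0,0,0,0]]'
python3 snapw.py w8;python3 - <<'E'
from h import *
z=load('w8');im=z['im'];c=cv2.resize(im[180:400,150:450],None,fx=2.6,fy=2.6,interpolation=cv2.INTER_CUBIC);cv2.imwrite('pics/w8c.png',c[:,:,::-1])
E
```

```text
time: 20.55
tool_pos: [0.4835, 0.1353, 0.0664]
ee_rot: [-3.14, 0.001, 1.354]
wrist_force: [-0.3, -0.3, -0.2]
width: 0.0005
time: 21.8
tool_pos: [0.4793, 0.1204, 0.0669]
ee_rot: [3.142, 0.0, 1.354]
wrist_force: [0.2, -0.4, 0.9]
width: 0.0004
21.8 [0.4793 0.1204 0.0669] 0.0014496881662079417
```

View pics/w8c.png

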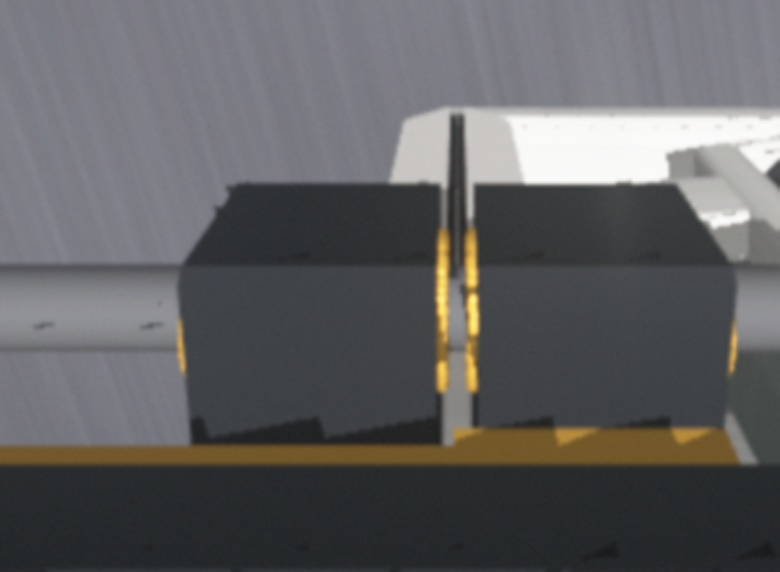

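```bash
python3 -m crank '[[-0.01,0,0,0],[-0.01,0,0,0],[-0.01,0,0,0],[-0.01,0,0,0],[0,0,0,0],[0,0,0,0],[0,0,0,0],[0,0,0,0],[0,0,0,0],[0,0,0,0]]'
```

```text
time: 23.1
tool_pos: [0.4789, 0.1188, 0.0672]
ee_rot: [3.141, -0.014, 1.355]
wrist_force: [4.6, 16.9, -4.0]
width: 0.0001
```

The lever meets its stop (17 N, no further movement). I'll let go and return to the viewpoint.

```bash
python3 -m crank '[[0.05,0,0,0],[0.1,0,0,0],[0.04,0,0,0],[0,0,-0.15,0],[0,0,-0.2,0],[0,0,-0.2,0],[0,0,-0.05,0],[0,0,0,0],[0,0,0,0],[0,0,0,0]]'
python3 -m crank '[[-0.1,0.08,0,0],[-0.15,0.1,0,0],[-0.15,0.1,0,0],[-0.15,0.1,0,0],[-0.13,0.1,0,0],[0,0,0,0],[0,0,0,0],[0,0,0,0],[0,0,0,0],[0,0,0,0]]'
python3 snapw.py w9; python3 gap.py w9
```

```text
time: 24.35
tool_pos: [0.4849, 0.1494, 0.1849]
ee_rot: [-3.138, 0.002, 1.354]
wrist_force: [1.4, -0.3, -0.4]
width: 0.0001
time: 25.6
tool_pos: [0.5502, -0.0032, 0.1871]
ee_rot: [3.141, 0.0, 1.355]
wrist_force: [0.0, 0.7, -1.2]
width: 0.0005
25.6 [ 0.5502 -0.0032  0.1871] 0.00532297182956416
w9 face 150.28 pad last row 167 [ 84.  70.  68.  68.  69.  69.  82. 127.] pad y [152.6, 151.86, 151.12] pin [317  81  17  19 233] [325.14592275  90.98712446] pivot y 209.39
```

View pics/w9.png

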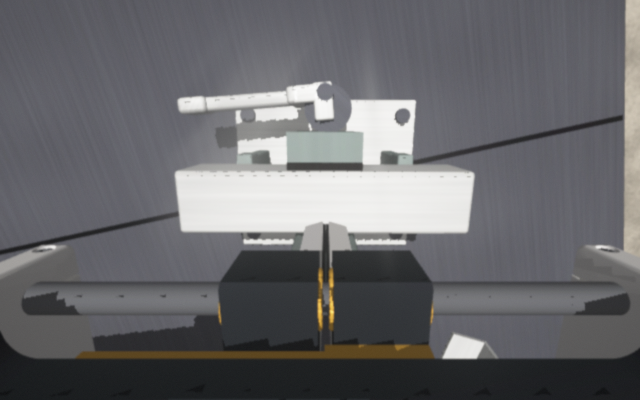

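The lever is closed, slightly past -x, and the pad is against the tube. The pivot reads 59.1 mm against 58.0 before, so I'll check whether the nut has moved and take a cleaner measurement.

```bash
python3 -m crank '[[0,0,-0.2,0],[0,0,-0.2,0],[-0.15,0,-0.1,0],[-0.2,0,0,0],[-0.15,0,0,0],[0,0,0,0],[0,0,0,0],[0,0,0,0],[0,0,0,0],[0,0,0,0]]'
python3 snapw.py w10
python3 - <<'E'
from bench import robot
import cv2,numpy as np
for n in ("scene","side"):
    im,d=robot.snapshot(n);p=robot.camera_params(n);np.savez(f"pics/{n}9.npz",d=d,im=im,**p)
    cv2.imwrite(f"pics/{n}9.png",im[:,:,::-1])
from h import *
from scipy.optimize import least_squares
X=np.array([.9767,-.2147]);Y=np.array([.2147,.9767])
for n in ('w3','w10','scene9','side9'):
    z=load(n);W=cloud(z);J=np.stack([W[...,:2]@X,W[...,:2]@Y,W[...,2]],-1)
    m=(z['im'].max(-1)<60)&(W[...,2]>.14)&(W[...,2]<.2)&(abs(J[...,1]-.0214)<.02)&(abs(J[...,0]-.57)<.035)
    q=J[m]
    if len(q)<20: print(n,len(q));continue
    s=least_squares(lambda c:np.linalg.norm(q-c,axis=1)-.015,q.mean(0)+[0,0,-.01],loss='soft_l1',f_scale=.001)
    c=s.x;print(n,len(q),c.round(4),np.abs(s.fun).mean().round(4),np.arctan2(c[0]-.5381,c[2]-.07).round(3),np.hypot(c[0]-.5381,c[2]-.07).round(4))
E
```

```text
time: 26.9
tool_pos: [0.5288, -0.1009, 0.2869]
ee_rot: [-3.142, 0.0, 1.355]
wrist_force: [-0.2, -0.3, 0.5]
width: 0.0004
26.9 [ 0.5288 -0.1009  0.2869] 0.0030726098547477505
w3 2188 [0.5726 0.0213 0.1744] 0.0022 0.319 0.1099
w10 679 [0.5725 0.0215 0.1741] 0.0004 0.319 0.1097
scene9 130 [0.5749 0.0215 0.1736] 0.0008 0.341 0.1099
side9 47 [0.5705 0.0225 0.1731] 0.0015 0.304 0.108
```

View pics/w10.png

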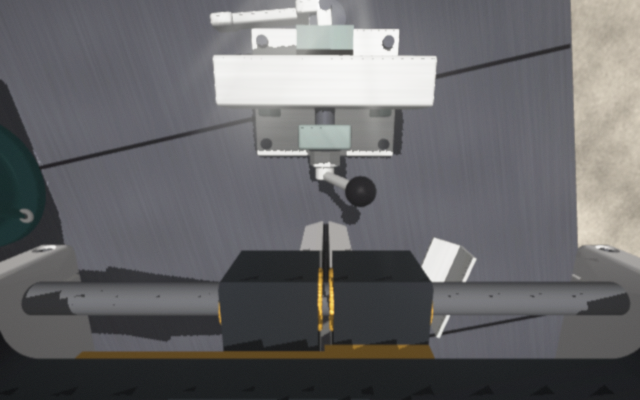

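View pics/scene9.png

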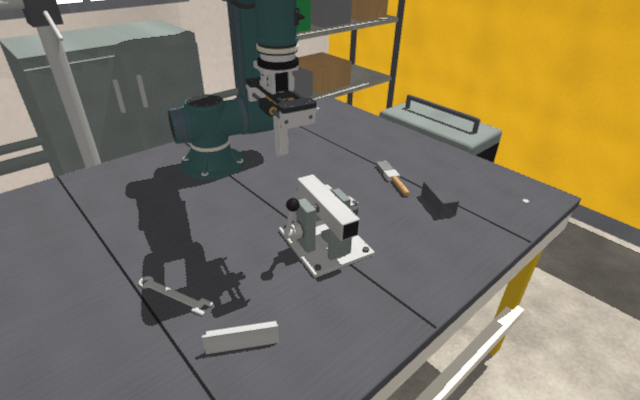

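```bash
python3 - <<'E'
from h import *
from gap import y_at
out=[]
for n,(x,y) in (('w1',(324,75)),('w4',(320,79)),('w9',(325,91))):
    z=load(n);im=z['im'];W=cloud(z)
    c=cv2.resize(im[y-16:y+16,x-16:x+16],None,fx=8,fy=8,interpolation=cv2.INTER_CUBIC);out.append(c)
    print(n,np.median(W[y-3:y+4,x-3:x+4,2]),[int(v) for v in im[y-14:y+15,x-2:x+3].mean((1,2))],y-14)
cv2.imwrite('pics/pins.png',np.hstack(out)[:,:,::-1])
E
```

```text
w1 0.10164242052288439 [242, 240, 227, 188, 142, 122, 119, 120, 120, 121, 122, 121, 120, 121, 122, 121, 121, 120, 119, 118, 120, 119, 110, 86, 67, 65, 70, 79, 87] 61
w4 0.10175400196514764 [245, 246, 246, 234, 193, 146, 128, 126, 126, 128, 128, 128, 128, 128, 128, 128, 129, 127, 127, 126, 126, 127, 124, 107, 83, 72, 71, 73, 79] 65
w9 0.10190408967321729 [111, 109, 109, 120, 150, 167, 151, 129, 122, 123, 123, 124, 125, 125, 125, 125, 125, 125, 123, 123, 124, 126, 143, 189, 222, 239, 245, 246, 246] 77
```

View pics/pins.png

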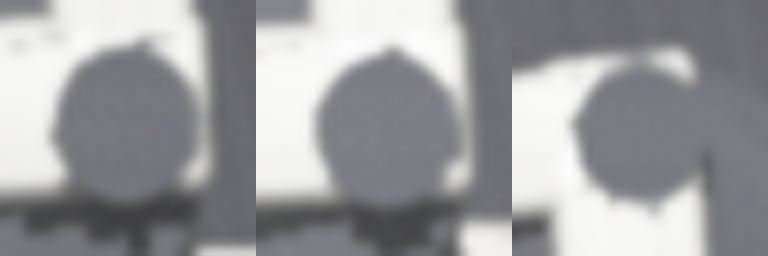

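The pin-based pivot distance (58.8 to 59.1) and the gap-based one (57.9) disagree by about 1 mm. I'll use known dimensions in the existing pictures to check for camera tilt.

```bash
python3 - <<'E'
from h import *
from gap import y_at
np.set_printoptions(precision=1,suppress=True)
X=np.array([.9767,-.2147]);Y=np.array([.2147,.9767])
for n in ('w1','w4','w9','w10'):
    z=load(n);W=cloud(z);J=np.stack([W[...,:2]@X,W[...,:2]@Y,W[...,2]],-1)*1000
    m=(abs(J[...,2]-12)<3.5)&(z['im'].min(-1)>100)&(abs(J[...,0]-538)<98)
    y=J[...,1][m]; top=(abs(J[...,2]-142)<3)&(abs(J[...,0]-538)<90)
    t=J[...,1][top]; jw=(abs(J[...,2]-136)<2.5)&(J[...,1]>20)&(J[...,1]<230)&(abs(J[...,0]-538)<30);jy=J[...,1][jw]
    print(n,'base y',np.percentile(y,[.5,99.5]),'x',np.percentile(J[...,0][m],[.5,99.5]),'tubetop',np.percentile(t,[.5,99.5]),'jaw136',np.percentile(jy,[.5,99.5]))
    # edge profile of base +y at cols
for n,(x,y) in (('w6',(275,240)),):
    z=load(n);im=z['im'];c=cv2.resize(im[220:260,240:340],None,fx=7,fy=7,interpolation=cv2.INTER_NEAREST);cv2.imwrite('pics/w6d.png',c[:,:,::-1])
z=load('w9');im=z['im'];c=cv2.resize(im[70:180,165:385],None,fx=3.6,fy=3.6,interpolation=cv2.INTER_CUBIC);cv2.imwrite('pics/w9c.png',c[:,:,::-1])
E
```

```text
w1 base y [ 43.4 210.8] x [440.8 635.2] tubetop [ 27.  150.3] jaw136 [ 61.5 189.5]
w4 base y [ 43.5 211.4] x [440.5 635.3] tubetop [ 27.5 150.5] jaw136 [ 26.2 186.9]
w9 base y [ 43.1 210.3] x [440.9 635.4] tubetop [103.4 150.4] jaw136 [150.3 178.1]
w10 base y [ 43.  211.2] x [440.6 635.4] tubetop [102.8 149.7] jaw136 [ 27.4 177.5]
```

View pics/w6d.png

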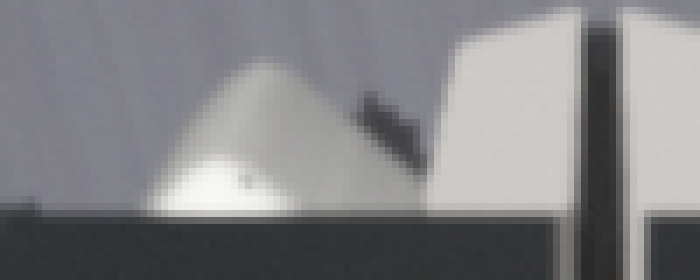

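View pics/w9c.png

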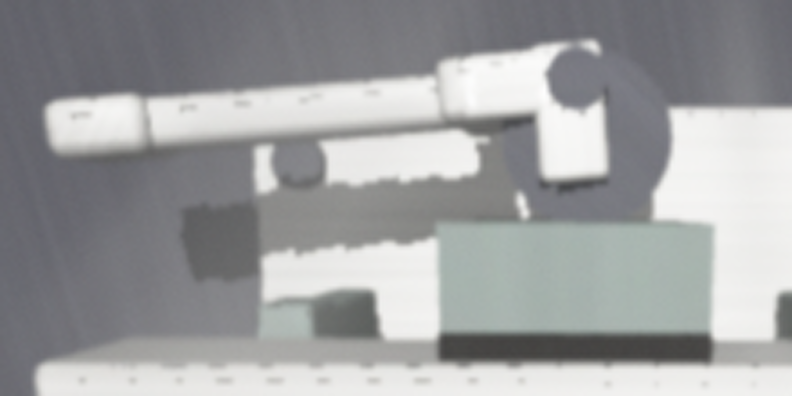

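The base plate's centre and the tube's centre agree within 0.7 mm, so there is no tilt that would explain the difference. Pin (about 58.9), gap (57.9 to 58.2) and a peak torque of about 0.8 N m together put the nut near the loose edge of the window. About 0.17 rad more would be right on every estimate. There is time, so I'll reopen the lever, tighten the nut and close it again.

```bash
python3 -m crank '[[0.196,-0.124,0,0],[0.196,-0.124,0,0],[0.196,-0.125,0,0],[0.197,-0.125,0,0],[0,0,0.2,0],[0,0,0.3,0],[0,0,0.3,0],[0,0,0.2,0],[0,0,0,0],[0,0,0,0]]'
python3 plan.py .4653 .0738 .068; python3 snapw.py w11
```

```text
time: 28.3
tool_pos: [0.4666, 0.0733, 0.089]
ee_rot: [3.139, -0.001, 1.354]
wrist_force: [0.5, -0.1, 0.6]
width: -0.0001
t 28.3 pos [0.4666 0.0733 0.089 ] rot [ 3.1385e+00 -7.0000e-04  1.3536e+00] tot scaled [ 0.001 -0.007  0.105] dist 0.021 F [ 0.5 -0.1  0.6]
28.3 [0.4666 0.0733 0.089 ] 0.027129612782425587
```

View pics/w11.png

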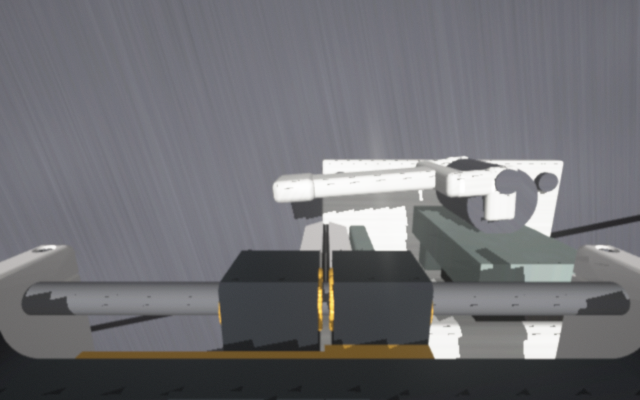

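```bash
python3 - <<'E'
import numpy as np
p=np.array([.5386,.2090]);prev=np.array([.4386,.172])
for i,t in enumerate([1.6,1.5,1.4,1.3,1.15,1.0,.85,.7,.5,.3,.15]):
    r=.09+.0018*i
    c=p+r*np.array([-np.sin(t),np.cos(t)])-.0065*np.array([np.cos(t),np.sin(t)])-[.0125,.008]
    d=(c-prev)/.2;prev=c;print(round(t,2),c.round(4),'tool x',d[1].round(3),'y',d[0].round(3))
E
```

```text
1.6 [0.4363 0.1919] tool x 0.099 y -0.011
1.5 [0.4341 0.201 ] tool x 0.046 y -0.011
1.4 [0.4328 0.2105] tool x 0.047 y -0.007
1.3 [0.4324 0.2203] tool x 0.049 y -0.002
1.15 [0.4347 0.2348] tool x 0.073 y 0.011
1.0 [0.4393 0.249 ] tool x 0.071 y 0.023
0.85 [0.4461 0.2626] tool x 0.068 y 0.034
0.7 [0.455  0.2753] tool x 0.063 y 0.045
0.5 [0.4703 0.2895] tool x 0.071 y 0.077
0.3 [0.4885 0.3005] tool x 0.055 y 0.091
0.15 [0.5035 0.3068] tool x 0.031 y 0.075
```

```bash
python3 -m crank '[[0,-0.006,0.1,0],[0.05,-0.006,0,0],[0.05,-0.006,0,0],[0.046,-0.011,0,0],[0.047,-0.007,0,0],[0.049,-0.002,0,0],[0.037,0.005,0,0],[0.036,0.006,0,0],[0.036,0.011,0,0],[0.035,0.012,0,0]]'
python3 -m crank '[[0.068,0.034,0,0],[0.063,0.045,0,0],[0.036,0.038,0,0],[0.035,0.039,0,0],[0.055,0.091,0,0],[0.031,0.075,0,0],[-0.02,-0.06,0,0],[0,-0.05,-0.1,0],[0,0,-0.3,0],[0,0,-0.3,0]]'
```

```text
time: 29.6
tool_pos: [0.4813, 0.1494, 0.0669]
ee_rot: [-3.141, -0.0, 1.354]
wrist_force: [-0.2, 0.5, -0.2]
width: 0.0008
time: 30.85
tool_pos: [0.533, 0.1933, 0.2099]
ee_rot: [3.141, -0.002, 1.355]
wrist_force: [0.9, -0.1, 0.4]
width: 0.0002
```

```bash
python3 -m crank '[[-0.15,0.05,-0.06,0],[-0.25,0.083,-0.05,0],[-0.27,0.09,0,0],[-0.27,0.09,0,0],[-0.27,0.09,0,0],[-0.199,0.064,0,0],[0,0,0,0],[0,0,0,0],[0,0,0,0],[0,0,0,0]]' 0.15
python3 plan.py .5638 -.1020 .1763 1.354; python3 snapw.py w12
```

```text
time: 32.1
tool_pos: [0.5646, -0.1019, 0.2293]
ee_rot: [3.141, -0.0, 1.356]
wrist_force: [-0.3, 0.4, 0.4]
width: 0.0399
t 32.1 pos [ 0.5646 -0.1019  0.2293] rot [ 3.1411e+00 -2.0000e-04  1.3557e+00] tot scaled [-0.002 -0.004  0.265] dist 0.053 F [-0.3  0.4  0.4]
turn scaled 0.0011
32.1 [ 0.5646 -0.1019  0.2293] 0.006362468342072743
```

View pics/w12.png

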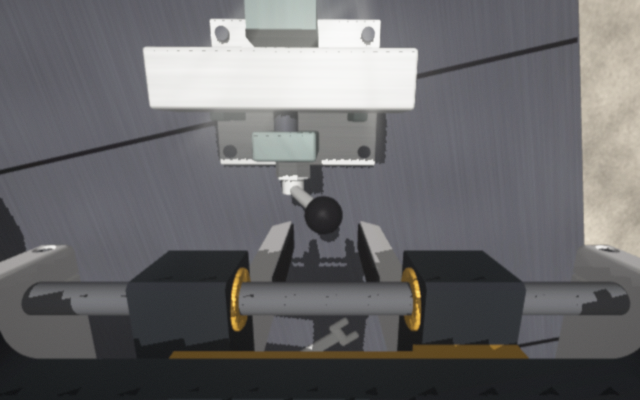

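The ball is at (323,215), centred between the fingers. I'll turn the nut to about 0.49.

```bash
python3 -m crank '[[0,0,0.13,0],[0,0,0.135,0],[0,0,0,0],[0,0.03,0.002,0],[0,0.03,0.009,0],[0,0.03,0.013,0],[0,0.0235,0.0125,0],[0,0,0,0],[0,0,0,0],[0,0,0,0]]'
python3 -m crank '[[0,-0.03,0,0],[0,0,-0.15,0],[0,0,-0.15,0],[0.143,-0.084,0,0],[0.143,-0.084,0,0],[0.143,-0.085,0,0],[0,0,0.15,0],[0,0,0.12,0],[0,0,0,0],[0,0,0,0]]'
python3 snapw.py w13;python3 gap.py w13
python3 - <<'E'
from h import *
z=load('w13');im=z['im'];c=cv2.resize(im[40:180,260:400],None,fx=4.2,fy=4.2,interpolation=cv2.INTER_CUBIC);cv2.imwrite('pics/w13c.png',c[:,:,::-1])
E
```

```text
time: 33.4
tool_pos: [0.5856, -0.1076, 0.1705]
ee_rot: [-3.139, -0.0, 1.354]
wrist_force: [-4.8, 1.7, 2.8]
width: 0.04
time: 34.65
tool_pos: [0.5509, -0.0123, 0.1764]
ee_rot: [3.139, -0.0, 1.354]
wrist_force: [-0.6, -0.1, 0.1]
width: 0.0399
34.65 [ 0.5509 -0.0123  0.1764] 0.012725789520829405
w13 face 150.27 pad last row 149 [ 69.  69.  70.  72.  85. 111. 125. 128.] pad y [157.75, 157.07, 156.38] pin [313  71  19  18 266] [321.2481203   79.67293233] pivot y 207.74
```

View pics/w13.png

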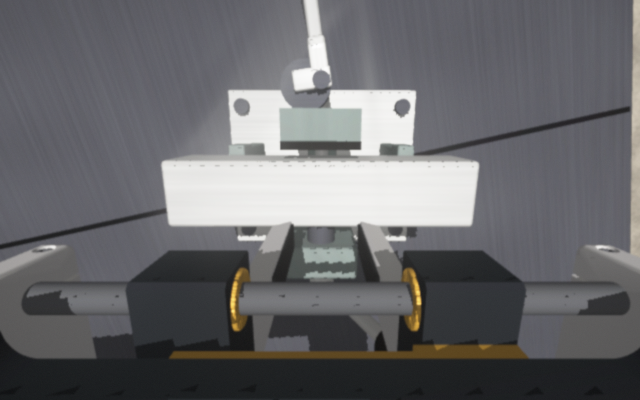

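View pics/w13c.png

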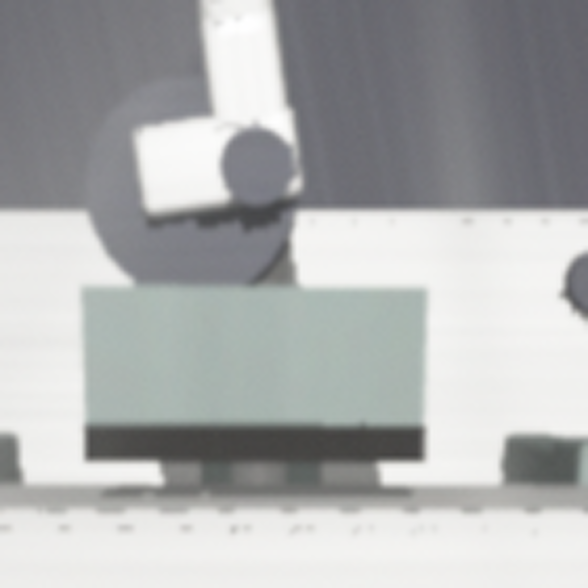

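The pivot is now at 57.5-58.1 mm and the pad-gap estimate agrees, so the nut is right. I'll close the lever again.

```bash
python3 -m crank '[[0.15,0.029,0,0],[0.25,0.029,0,0],[0.25,0.029,0,0],[0.25,0.03,0,0],[0.176,0.03,0,0],[0,0,0,0],[0,0,0.17,0],[0,0,0.2,0],[0,0,0.177,0],[0,0,0,0]]' 1
python3 -m crank '[[0.008,-0.058,0,0],[0.008,-0.058,0,0],[-0.005,-0.054,0,0],[-0.01,-0.053,0,0],[-0.015,-0.052,0,0],[-0.021,-0.05,0,0],[-0.025,-0.048,0,0],[-0.03,-0.045,0,0],[0,0,0,0],[0,0,0,0]]'
python3 -m crank '[[-0.017,-0.021,0,0],[-0.017,-0.021,0,0],[-0.019,-0.019,0,0],[-0.019,-0.019,0,0],[-0.021,-0.017,0,0],[-0.021,-0.017,0,0],[-0.022,-0.015,0,0],[-0.023,-0.015,0,0],[-0.012,-0.007,0,0],[0,0,0,0]]'
```

```text
time: 35.95
tool_pos: [0.6229, 0.1899, 0.0624]
ee_rot: [-3.136, 0.003, 1.352]
wrist_force: [-0.9, -0.1, 0.4]
width: 0.0004
time: 37.2
tool_pos: [0.5378, 0.1915, 0.0639]
ee_rot: [-3.138, 0.002, 1.354]
wrist_force: [0.2, -0.3, -0.8]
width: 0.0005
time: 38.45
tool_pos: [0.5031, 0.1663, 0.0649]
ee_rot: [3.14, -0.003, 1.354]
wrist_force: [6.0, 4.8, -5.8]
width: 0.0004
```

```bash
python3 -m crank '[[-0.012,-0.006,0,0],[-0.024,-0.012,0,0],[-0.025,-0.01,0,0],[-0.025,-0.01,0,0],[-0.026,-0.008,0,0],[-0.026,-0.007,0,0],[-0.026,-0.005,0,0],[-0.026,-0.005,0,0],[-0.027,-0.003,0,0],[-0.027,-0.001,0,0]]'
python3 -m crank '[[-0.015,0,0,0],[-0.015,0,0,0],[-0.015,0,0,0],[0,0,0,0],[0,0,0,0],[0,0,0,0],[0,0,0,0],[0,0,0,0],[0,0,0,0],[0,0,0,0]]'
```

```text
time: 39.7
tool_pos: [0.4783, 0.1195, 0.0652]
ee_rot: [-3.14, 0.001, 1.354]
wrist_force: [-0.0, 0.2, 0.4]
width: 0.0007
time: 40.95
tool_pos: [0.478, 0.1185, 0.0655]
ee_rot: [-3.141, -0.015, 1.356]
wrist_force: [5.0, 19.4, -2.9]
width: 0.0007
```

The lever is at its stop again. I'll retreat and look.

```bash
python3 -m crank '[[0.05,0,0,0],[0.1,0,0,0],[0.04,0,0,0],[0,0,-0.15,0],[0,0,-0.25,0],[0,0,-0.25,0],[0,0,-0.15,0],[0,0,0,0],[0,0,0,0],[0,0,0,0]]'
python3 -m crank '[[-0.1,0.08,0,0],[-0.15,0.1,0,0],[-0.2,0.1,0,0],[-0.2,0.1,0,0],[-0.2,0.1,0,0],[-0.2,0,0,0],[-0.1,0,0,0],[0,0,0,0],[0,0,0,0],[0,0,0,0]]'
python3 snapw.py w14
python3 - <<'E'
from bench import robot
o=robot.get_obs();print(o['time'],o['tool_pos'].round(3),o['wrist_force'].round(1))
import cv2,numpy as np
im,d=robot.snapshot("scene");p=robot.camera_params("scene");np.savez("pics/scene14.npz",d=d,im=im,**p);cv2.imwrite("pics/scene14.png",im[:,:,::-1])
from h import *
from scipy.optimize import least_squares
X=np.array([.9767,-.2147]);Y=np.array([.2147,.9767])
z=load('w14');W=cloud(z);J=np.stack([W[...,:2]@X,W[...,:2]@Y,W[...,2]],-1)
m=(z['im'].max(-1)<60)&(W[...,2]>.14)&(W[...,2]<.2)&(abs(J[...,1]-.0214)<.02)&(abs(J[...,0]-.585)<.035);q=J[m];print(len(q))
if len(q)>30:
    s=least_squares(lambda c:np.linalg.norm(q-c,axis=1)-.015,q.mean(0)+[0,0,-.01],loss='soft_l1',f_scale=.001);c=s.x;print(c,np.arctan2(c[0]-.5381,c[2]-.07))
m=(abs(J[...,2]-.083)<.004)&(J[...,0]<.49)&(J[...,0]>.40)&(abs(J[...,1]-.205)<.02);q=J[m]
if len(q)>20:
    f=np.polyfit(q[:,0],q[:,1],1);print('lever',len(q),f, np.pi/2+np.arctan(f[0]),q.min(0),q.max(0))
E
```

```text
time: 42.2
tool_pos: [0.4843, 0.1484, 0.2227]
ee_rot: [-3.137, 0.002, 1.354]
wrist_force: [-0.8, -0.2, -0.6]
width: 0.0001
time: 43.45
tool_pos: [0.5297, -0.0952, 0.2253]
ee_rot: [3.141, -0.0, 1.356]
wrist_force: [-0.4, 0.7, -0.6]
width: 0.0008
43.45 [ 0.5297 -0.0952  0.2253] 0.0023633613757953168
43.5 [ 0.53  -0.095  0.225] [-0.  -0.2 -1.5]
1045
[0.59066358 0.02136984 0.16612822] 0.500388428470994
lever 743 [0.06296999 0.170281  ] 1.6336832813704238 [0.40923125 0.19239392 0.0790026 ] [0.48987336 0.20250236 0.08690325]
```

View pics/w14.png

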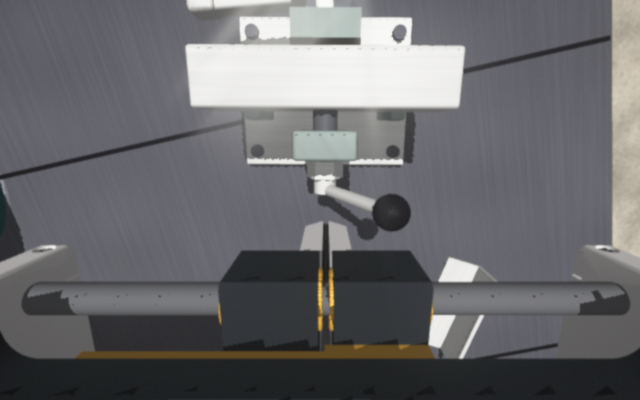

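View pics/scene14.png

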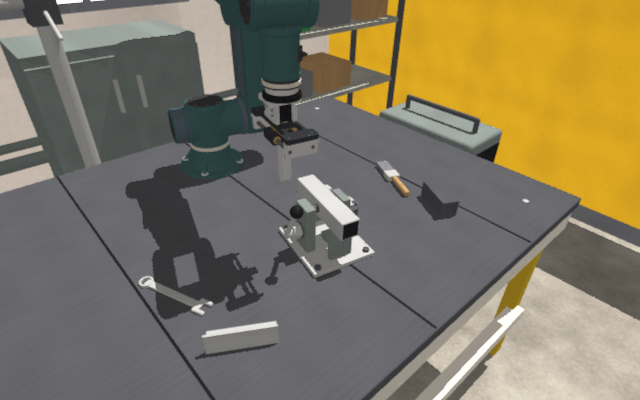

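The lever is at 1.63 (locked) and the nut is holding at 0.50. The fingers are free and the loose parts are where they were, so I'll hand in.

```bash
python3 -c "
from bench import robot
print(robot.close_job())"
```

```text
the job is handed in; nothing more can be done
None
```

The tube is clamped and I handed the job in at 43.5 s: the nut is tight, the cam lever is shut and locked, and the robot is touching nothing.

- **Nut:** I swung it from -0.53 to +0.32 rad and closed the lever fully. Checks then put the setting near the loose edge, so I opened the lever, turned the nut on to 0.50 rad and closed it again.
- **Lever:** I pushed it to its stop (about 20 N) and let go. It measured about 1.63 rad afterwards, past the 1.45 lock point. The nut still read 0.50.
- **Loose parts:** the last picture shows the wrench, brush, angle and offcut where they were.

**Checks that disagreed:**
- **Pivot distance at 0.32 rad:** the pivot pin gave about 58.8 to 59.1 mm and the pad gap about 57.9 to 58.2 mm (window 57 to 58.7). After the extra turn I estimate 57.5 to 58.1 mm, with the pin and the gap roughly agreeing.
- **Lever torque near 1.05 rad:** I read only about 0.8 N m (stated 1 to 2). It was only slightly higher after the extra turn, and I took no force reading while the lever moved between about 1.1 rad and its stop.
- **Where resistance began:** on the first closing it was near 0.8 rad. On the second closing I did not measure it.

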